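# Lock a tin into the one-way tin holder

### The job

Lock the tin into the steel tin holder so that it is held firm for opening: stand it upright in the holder's flared mouth, then slide it along the worktop between the rails, past the two sprung catches, until they have snapped shut behind it and keep it pressed against the sprung stop plate; then let go. The catch unit may be clamped anywhere along the rails, so go by feel and gently: the tin must never be pressed into the holder with more than about 20 N. Do not lift the tin over the rails, and leave the ramekin and the timer where they are.

Things in the scene. Friction and masses are not known exactly. Their poses are not given: they have to be found in the camera images.
- tin: A closed metal food tin with a paper label, upright cylinder, diameter 57.4 mm, height 72 mm, 0.13 to 0.25 kg, standing on the worktop. Origin at the centre of its underside, z up along its axis.
- holder: Steel tin holder fixed to the worktop, 240 mm long, 130 mm wide, nowhere over 38 mm high, no floor, open above. Two slotted rails, 62 mm apart inside, 4 mm thick, parallel from x = 0 to 193 mm. Origin at worktop level midway between the rails where the parallel part begins; x points the way in, y left, z up. Travel figures below are of the tin's centre along this x at the middle setting.
- mouth (a point): Fixed point at the holder's x = -45 mm, worktop level: centre of the outer edge of its flared mouth, 92 mm wide inside there, narrowing to 62 mm at x = 0. Axes as the holder's.
- catch_mid (a point): Fixed point of the holder, x = 85 mm, z = 21 mm: where the shut catch tips are if the catch unit is at its middle setting. Really it is clamped up to 20 mm nearer or further (not reported, still during a run). Two dark sprung catches lean in and forward, 32 mm between tips, z 15 to 27 mm; the tin meets them at x = 59 mm, pushes them apart (up to about 6 N); they block its return.
- stop_mid (a point): Fixed point of the holder, x = 136 mm, z = 22 mm: free face of the sprung stop plate at the middle setting (it shifts with the catches). Tin meets it at x = 107 mm; it gives from 3 N on, 1.5 N per mm: 9 N when the catches have snapped shut behind the tin (x = 111 mm), 13.5 N after 7 mm, then hard. Let go, the tin is pushed back against the catches and rests at 110 mm.
- ramekin_dark: Small round white ribbed dish with dark contents, diameter 68 mm, 38 mm high, bystander beside the holder. Origin at the centre of its underside, z up.
- timer: Round white wind-up kitchen timer, diameter 74 mm, 55 mm high, bystander. Origin at the centre of its underside, z up.
Mind the look-alikes: they are no part of the job. Leave any pink look-alike of the tin alone.

How it is judged:
On the way:
1. the tin stands upright on the worktop in the holder's mouth, between the rails, in front of the catches (centre between 20 mm before and 34 mm behind the start of the parallel rails) (x of tin in the frame of holder between -0.02 and 0.034 m and y of tin in the frame of holder between -0.012 and 0.012 m and z of tin in the frame of holder below 0.004 m and angle between tin's own z axis and vertical below 0.08 rad), for 0.1 s.
At the end, for the whole second after the job is handed in: The tin stands upright (within 0.08 rad) on the worktop between the rails, its centre 85 to 135 mm along them and within 4 mm of their middle line, at rest and released, and is held pressed between the shut catches and the stop plate (more than 9 N of contact, both sides added with the holder) (y of tin in the frame of holder between -0.004 and 0.004 m and z of tin in the frame of holder below 0.004 m and angle between tin's own z axis and vertical below 0.08 rad and x of tin in the frame of holder between 0.085 and 0.135 m and contact force between tin and holder above 9 N and linear speed of tin below 0.01 m/s and contact force between the fingers and tin below 0.1 N); the robot touches nothing.
It fails at once if the robot, touching the tin, presses it against the holder with more than 25 N (contact force between tin and holder above 25 N and contact force between the fingers and tin above 1 N).
It fails at once if the tin is lifted more than 8 mm off the worktop between the rails at or beyond the catches (x of tin in the frame of holder between 0.036 and 0.2 m and y of tin in the frame of holder between -0.05 and 0.05 m and z of tin in the frame of holder between 0.008 and 0.037 m).
It fails at once if the ramekin is pushed or moved more than 20 mm (distance of ramekin_dark from where it was at the start of the episode above 0.02 m).
It fails at once if the timer is pushed or moved more than 20 mm (distance of timer from where it was at the start of the episode above 0.02 m).
It also fails if it takes over 48 s, if anything falls off the work surface, if the arm or the gripper's body presses on something with over 40 N, if the wrist force passes 120 N, or if a joint passes its speed limit or range.

### The arm

A 6-joint arm with a two-finger parallel gripper is mounted at the origin on a cart in front of the work surface, level with it; the furniture and walls round the work are solid. World frame = base frame: x ahead of the robot, y to its left, z up, the work surface at z = 0. Lengths are in m, angles in rad, forces in N, time in s.
With the tool pointing down it reaches from about 0.275 to 0.75 m from the base axis. Payload 10.2 kg.
Tool frame: the origin (TCP) lies midway between the tips of the shut fingers; the grasp point (between the pads) lies 19 mm behind it (env.hold_point_z is the distance from the TCP to the grasp point, in m); x points along the fingers, z is the direction in which the jaws open and shut, and the axes are right-handed (so a half turn about x gives the same grasp; the last joint's range is limited). The gripper opens to 85 mm and grips with 20 to 120 N. Pads are 22 mm wide; open, the fingers measure 114 mm over their backs; the gripper's body (76 mm by 85 mm) begins 54 mm behind the grasp point. The pads swing forward as they close: fully open they stand 13 mm farther back than shut.
Start: joints at [0.917, 0.313, 1.498, -0, 1.331, -0.223], TCP at [0.219, 0.477, 0.231] pointing down, gripper open.
Joint ranges: [-2.94, 2.94], [-0.97, 2.17], [0.19, 2.56], [-1.23, 4.37], [0.02, 3.11], [-2.88, 2.88]. Speed limits (rad/s): [2.39, 2.39, 3.01, 3.14, 3.14, 3.14].

### API

Orientations are given as a unit quaternion [x, y, z, w].
In Python, from bench import env, kinematics, monitor, eyes, job gives the robot as it stands. The module is installed in compiled form; this text tells all that it offers. Calls block until the motion is done:
- env.reach(position, orientation): joint-space move of the TCP to a pose.
- env.movel(position, velocity=0.15, frame=None, guard=None): straight line of the TCP; frame=None keeps the orientation; velocity is the mean speed in m/s. With guard (N) it stops when the force on the tool has changed by that much, and returns True; else False.
- env.set_joints(angles): joint-space move.
- env.release() and env.close_gripper(effort=None): open the fingers fully, or close them until they stop; effort is the grip in N (None keeps the last).
- env.hold(seconds).
- kinematics.ik(position, orientation): joint angles nearest the present ones, or None.
- monitor.sense(): the state.
- eyes.grab_frame(name): name is "scene" or "top" or "wrist"; returns a dict with "frame" (400x640x3 uint8, red, green, blue), "mtx" (3x3 intrinsics, pixels), "view" (4x4, takes a point from world to camera coordinates). Camera axes: x right, y down, z forward; pixel columns grow to the right and rows downward; lengths in m; the calibration is good to about 2 mm. The wrist camera is an equidistant fisheye: a pixel r from the principal point sees the ray r / f radians off the axis. A picture is of the moment at which its call begins. There is no depth.
A pose or a line that the arm cannot do raises env.MotionError and nothing moves.
- job.hand_in(): hands the job in, once; it reports no verdict.
The state is a dict: "clock": time; "joints": joint angles; "qvel": joint speeds; "joint_efforts": joint torques, N m; "position": TCP position; "ee_rot": TCP orientation; "contact_force": force on the tool from outside, world axes, zero at the start; "ft_torque": the same for the moment, N m; "finger_gap": opening from 0.0 (shut) to 1.0 (fully open).
Only numpy, scipy, OpenCV 4.12 (cv2) and the standard library are available. Lean on these libraries where they do the work, as an engineer would, in place of code of your own. Each camera call takes 0.05 s, during which the arm holds its last target. There are 200 camera calls.

## Working session

There is one attempt and no reset: what is moved stays moved. The work goes in short steps, each a Python script; the robot and the scene stay as the last script left them, time stands still between calls to the robot, and variables do not carry over. Pictures are saved under pics/ and viewed, about 8 in all and at most 12, crops included, and the job is handed in when it is done.

```bash
mkdir -p pics; ls; python3 - <<'E'
from bench import env, kinematics, monitor, eyes, job
import cv2
s=monitor.sense();print(s['clock'],s['ee_rot'],s['contact_force'],env.hold_point_z)
for n in('scene','top'):
    f=eyes.grab_frame(n);cv2.imwrite(f'pics/{n}0.png',f['frame'][:,:,::-1])
    print(n,f['mtx'].tolist(),f['view'].round(4).tolist())
E
```

```text
pics
0.0 [-0.38172041  0.59575185  0.38142935  0.59487891] [-0.11202977  0.49299988 -0.78618138] 0.0187
scene [[488.3684148804905, 0.0, 328.9250629685952], [0.0, 488.3684148804905, 208.61606931089796], [0.0, 0.0, 1.0]] [[0.4376, -0.8991, -0.0104, -0.2864], [-0.6613, -0.314, -0.6812, 0.4219], [0.6092, 0.305, -0.732, 0.9974], [0.0, 0.0, 0.0, 1.0]]
top [[451.22138126809887, 0.0, 315.43866818974203], [0.0, 451.22138126809887, 196.9882806574587], [0.0, 0.0, 1.0]] [[0.0157, -0.9998, 0.0151, -0.0442], [-0.9981, -0.0166, -0.0599, 0.5933], [0.0601, -0.0142, -0.9981, 1.1549], [0.0, 0.0, 0.0, 1.0]]
```

View pics/top0.png

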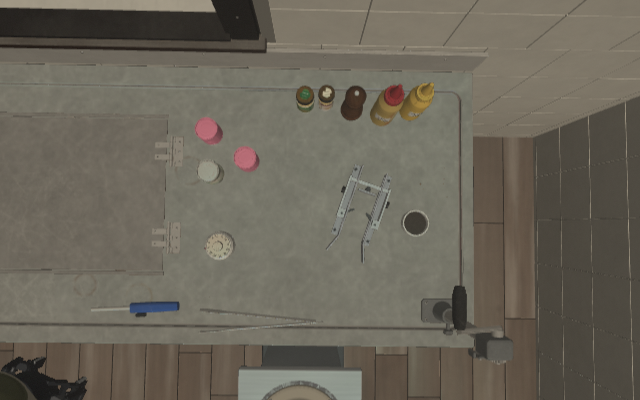

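View pics/scene0.png

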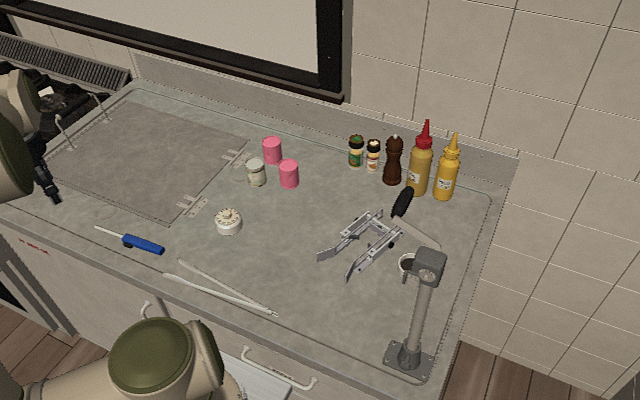

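The top view shows the candidates for the tin: a pale one at (208,171) and pink ones at (208,130) and (246,159). The pale one fits, as the pink ones are look-alikes. The holder has its mouth near (345,255) and its inner end near (375,180). The ramekin is at (415,223) and the timer at (219,246). I'll confirm this in enlarged crops.

```bash
python3 - <<'E'
import cv2,numpy as np
t=cv2.imread('pics/top0.png');s=cv2.imread('pics/scene0.png')
a=cv2.resize(t[150:270,315:435],(600,600),interpolation=cv2.INTER_CUBIC)
b=cv2.resize(t[140:200,180:220],(200,300),interpolation=cv2.INTER_CUBIC)
c=cv2.resize(s[145:205,240:280],(200,300),interpolation=cv2.INTER_CUBIC)
cv2.imwrite('pics/crop1.png',np.hstack([a,np.vstack([b,c])]))
E
```

```text
(no output)
```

View pics/crop1.png

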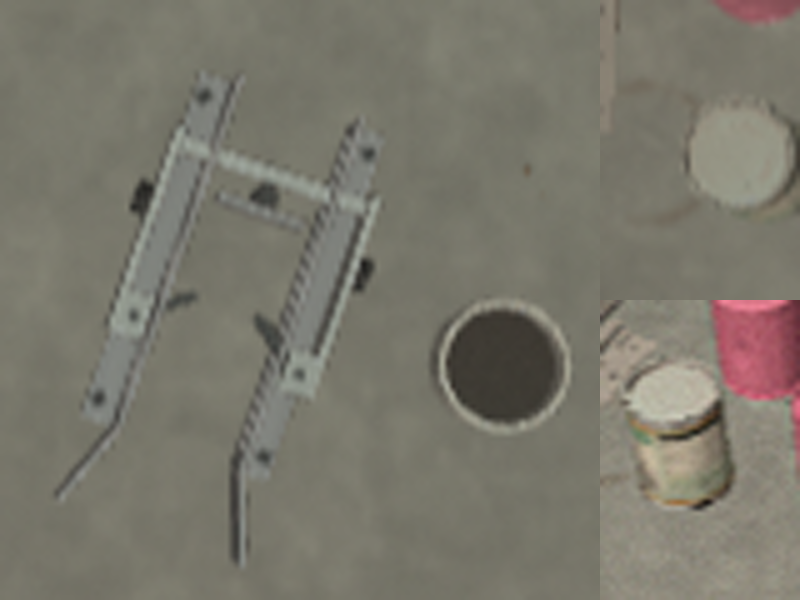

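The crop confirms it: the pale labelled tin is at top-view pixel (208.4,171.4). In the holder, the rail kinks are at crop (118,425) and (238,455), the flare tips at (58,495) and (240,565), the catch tips at about (197,297) and (258,320), and the stop face runs (215,203) to (300,228).

```bash
cat > h.py <<'E'
from bench import env, kinematics, monitor, eyes, job
import cv2, numpy as np
from scipy.spatial.transform import Rotation as R
def back(f,uv,z):
    K,V=f['mtx'],f['view'];r=V[:3,:3].T@np.linalg.inv(K)@np.array([uv[0],uv[1],1.]);c=-V[:3,:3].T@V[:3,3]
    return c+r*(z-c[2])/r[2]
def proj(f,P):
    V=f['view'];p=(V[:3,:3]@np.asarray(P).T).T+V[:3,3]
    if f.get('fish'):
        th=np.arctan2(np.hypot(p[:,0],p[:,1]),p[:,2]);ph=np.arctan2(p[:,1],p[:,0]);F=f['mtx'][0,0]
        return np.c_[f['mtx'][0,2]+F*th*np.cos(ph),f['mtx'][1,2]+F*th*np.sin(ph)]
    q=(f['mtx']@p.T).T;return q[:,:2]/q[:,2:]
def quat(a):  # tool down, jaw opening axis (tool z) along world heading a
    z=np.array([np.cos(a),np.sin(a),0]);x=np.array([0,0,-1.]);y=np.cross(z,x)
    return R.from_matrix(np.c_[x,y,z]).as_quat()
E
python3 - <<'E'
from h import *
f=eyes.grab_frame('top')
t=lambda c:(315+c[0]/5-.4,150+c[1]/5-.4)
print('tin',back(f,(208.2,171.2),.072))
zr=.03
for n,c in dict(Lk=(118,425),Lend=(240,75),Rk=(238,455),Rend=(360,120),Lt=(58,495),Rt=(240,565)).items(): print(n,back(f,t(c),zr).round(4))
for n,c in dict(c1=(197,297),c2=(258,320),s1=(215,203),s2=(300,228)).items(): print(n,back(f,t(c),.024).round(4))
print('ram',back(f,t((504,365)),.038),'timer',back(f,(219,246),.055))
print('p1',back(f,(246,159),.072))
print('cam',-f['view'][:3,:3].T@f['view'][:3,3])
s=monitor.sense();print(R.from_quat(s['ee_rot']).as_matrix().round(3))
E
```

```text
tin [0.65037021 0.23304852 0.072     ]
Lk [ 0.4977 -0.0943  0.03  ]
Lend [ 0.6793 -0.1552  0.03  ]
Rk [ 0.4833 -0.156   0.03  ]
Rend [ 0.6569 -0.2176  0.03  ]
Lt [ 0.4616 -0.064   0.03  ]
Rt [ 0.4274 -0.1576  0.03  ]
c1 [ 0.5642 -0.1347  0.024 ]
c2 [ 0.5528 -0.1664  0.024 ]
s1 [ 0.6131 -0.1436  0.024 ]
s2 [ 0.6008 -0.1878  0.024 ]
ram [ 0.53147644 -0.2907837   0.038     ] timer [0.46536115 0.20443629 0.055     ]
p1 [0.68249311 0.14030572 0.072     ]
cam [ 0.5234544  -0.01800409  1.18885262]
[[-0.001 -0.909  0.418]
 [-0.001  0.418  0.909]
 [-1.     0.    -0.001]]
```

The top view puts the tin at (0.650,0.233), the holder origin near (0.490,-0.125) with yaw about -18.8°, and the catch unit about 12 mm nearer than its middle setting. I'll check the holder from close by with the wrist camera before picking up the tin.

```bash
python3 - <<'E'
from h import *
a=np.radians(-18.8);o=np.array([.4905,-.125]);d=np.array([np.cos(a),np.sin(a)])
p=o+d*.05
env.reach([p[0],p[1],.20],quat(a))
f=eyes.grab_frame('wrist');f['fish']=1
im=f['frame'][:,:,::-1].copy();cv2.imwrite('pics/w1raw.png',im);np.savez('w1',mtx=f['mtx'],view=f['view'])
n=np.array([-d[1],d[0]])
def P(x,y,z):q=o+d*x+n*y;return [q[0],q[1],z]
for s in(1,-1):
  for z,c in((0.,(0,0,255)),(.03,(0,255,0))):
    cv2.polylines(im,[(proj(f,[P(-.045,s*.046,z),P(0,s*.031,z),P(.193,s*.031,z)])).astype(int)],False,c,1)
cv2.imwrite('pics/w1.png',im)
s=monitor.sense();print(s['clock'],s['contact_force'],s['joints'],s['position'],f['mtx'],(-f['view'][:3,:3].T@f['view'][:3,3]))
E
```

```text
2.6667 [ 0.1964507  -0.7508664  -0.44483573] [-4.66024894e-01  4.05645150e-01  1.45021664e+00  8.72445177e-05
  1.28563529e+00 -1.39198792e-01] [ 0.53799732 -0.14039289  0.20007125] [[309.70691629   0.         316.48854382]
 [  0.         309.70691629 191.8732538 ]
 [  0.           0.           1.        ]] [ 0.56409319 -0.06240414  0.3424298 ]
```

View pics/w1.png

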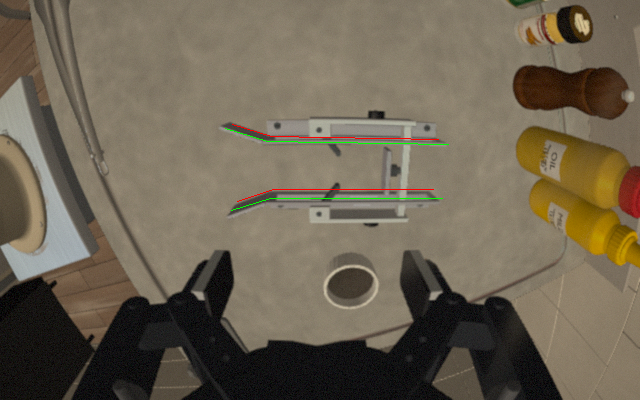

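The overlay fits the rails closely. The kinks are at about (268,140) and (272,195), the catch tips at about (338,154) and (328,195), and the stop plate at x≈387. I'll enlarge it to refine the fit.

```bash
python3 - <<'E'
import cv2
t=cv2.imread('pics/w1raw.png')
cv2.imwrite('pics/w1c.png',cv2.resize(t[100:240,215:455],(792,462),interpolation=cv2.INTER_CUBIC))
E
```

```text
(no output)
```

View pics/w1c.png

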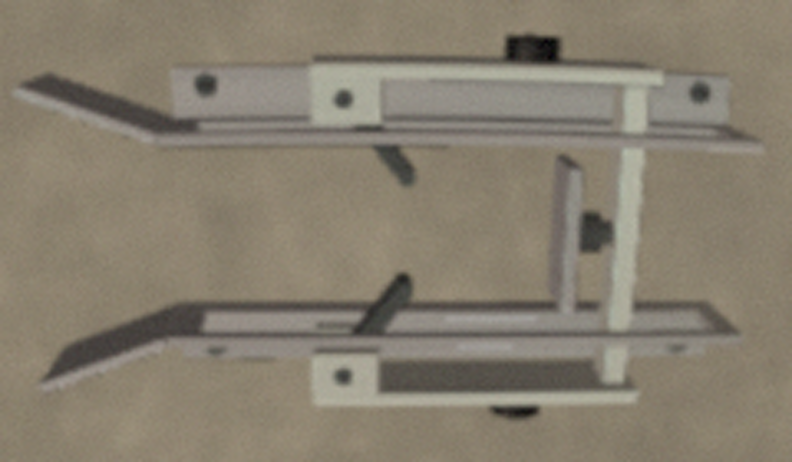

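```bash
python3 - <<'E'
from h import *
from scipy.optimize import least_squares as ls
w=np.load('w1.npz');f=dict(mtx=w['mtx'],view=w['view'],fish=1)
obs=[((158,145),0,.031,1),((763,150),.193,.031,1),((165,337),0,-.031,1),((742,335),.193,-.031,1),((183,303),0,-.031,0),((705,303),.193,-.031,0),((14,92),-.045,.046,1),((42,386),-.045,-.046,1)]
px=np.array([(215+c[0]/3.3-.35,100+c[1]/3.3-.35) for c,*_ in obs])
def W(q,x,y,z):return [q[0]+x*np.cos(q[2])-y*np.sin(q[2]),q[1]+x*np.sin(q[2])+y*np.cos(q[2]),z]
r=lambda q:(proj(f,[W(q,x,y,q[3] if t else 0) for _,x,y,t in obs])-px).ravel()
s=ls(r,[.4905,-.125,-.33,.03],loss='soft_l1');q=s.x
print(q,np.degrees(q[2]));print(r(q).reshape(-1,2).round(1))
# catch tips & stop: x for setting
for nm,c,y,z in(('c+',(408,180),.016,.021),('c-',(403,280),-.016,.021),('st',(557,160),.022,.036),('st',(560,310),-.02,.01)):
    u=np.array([215+c[0]/3.3-.35,100+c[1]/3.3-.35])
    print(nm,ls(lambda v:proj(f,[W(q,v[0],v[1],z)])[0]-u,[.08,y]).x)
E
```

```text
[ 0.4850013  -0.12518806 -0.32566849  0.03498115] -18.65942982176545
[[-0.3  0.6]
 [-0.   1.2]
 [ 0.5 -0.3]
 [ 0.2 -0.3]
 [-0.4 -0.5]
 [ 1.1 -0.6]
 [ 0.2  3.5]
 [-1.  -2.6]]
c+ [0.0781392  0.01720995]
c- [ 0.07711306 -0.01648815]
st [0.12327697 0.02720068]
st [ 0.13339597 -0.03089086]
```

```bash
python3 - <<'E'
from h import *
a=np.radians(-30);t=[.6504,.2330]
env.reach([*t,.16],quat(a))
f=eyes.grab_frame('wrist');f['fish']=1
im=f['frame'][:,:,::-1].copy()
th=np.linspace(0,2*np.pi,40)
for z,c in((0,(0,0,255)),(.072,(0,255,0))):
    cv2.polylines(im,[proj(f,np.c_[t[0]+.0287*np.cos(th),t[1]+.0287*np.sin(th),0*th+z]).astype(int)],True,c,1)
cv2.imwrite('pics/w2.png',im)
print(env.movel([*t,.043],.12,guard=8))
print(monitor.sense()['position'])
env.close_gripper(20)
s=monitor.sense();print(s['clock'],s['finger_gap'],s['contact_force'],s['position'])
E
```

```text
False
[0.65089038 0.23306547 0.04399817]
5.6667 0.6613831016504982 [-0.61533052 -0.08762486  3.99555029] [0.65068261 0.23304249 0.04370695]
```

View pics/w2.png

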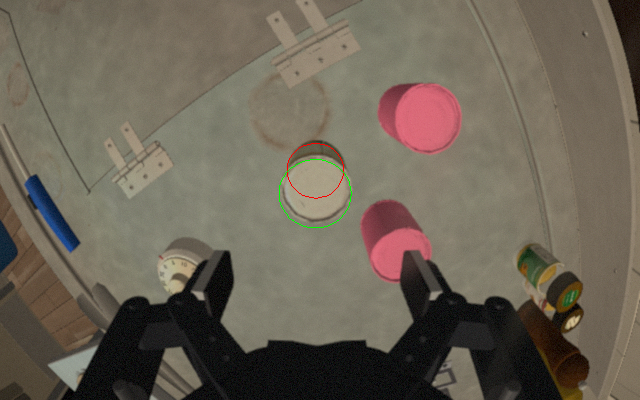

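The tin is held: the gap of 0.66 matches about 57 mm. The picture shows the overlay within about 3 px of the tin lid at (317,189), and both pink tins are clear. Next I carry it to the mouth.

```bash
cat >> h.py <<'E'
YAW=np.radians(-18.66);O=np.array([.4875,-.1252]);D=np.array([np.cos(YAW),np.sin(YAW)]);N=np.array([-D[1],D[0]])
def T(x,y,z): p=O+D*x+N*y; return [p[0],p[1],z]
def hs():
    s=monitor.sense();p=s['position'];e=p[:2]-O;F=s['contact_force']
    return s['clock'],np.round([1e3*e@D,1e3*e@N,1e3*p[2]],1),np.round([F[:2]@D,F[:2]@N,F[2]],1)
E
python3 - <<'E'
from h import *
p=monitor.sense()['position']
env.movel([p[0],p[1],.14],.2)
env.reach(T(-.030,0,.14),quat(YAW))
print(hs(),monitor.sense()['finger_gap'])
env.movel(T(-.030,0,.055),.15)
print(hs())
print(env.movel(T(-.030,0,.041),.02,guard=4),hs())
f=eyes.grab_frame('wrist');cv2.imwrite('pics/w3.png',f['frame'][:,:,::-1])
E
```

```text
(7.775, array([-29.6,   0.5, 140. ]), array([ 0.2,  0.4, -1.6])) 0.6663831089576391
(8.4917, array([-29.4,   0.1,  55.6]), array([-0.1, -0.6, -0.7]))
True (9.0667, array([-29.9,  -0. ,  43.5]), array([-0.1, -0.3,  4.4]))
```

View pics/w3.png

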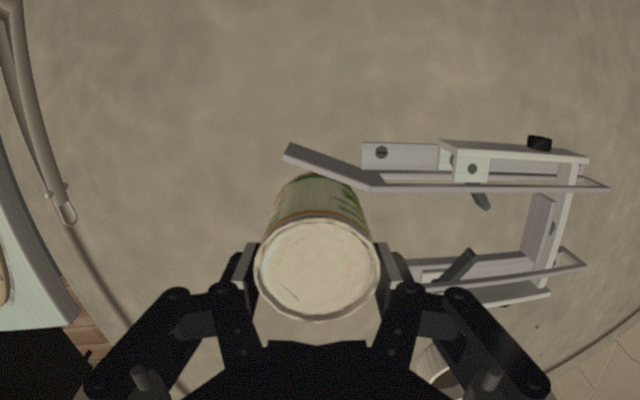

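The tin stands in the mouth: its lid is at (318,268), the left flare just beyond it at (285,150) to (370,185), and the catches ahead at (482,200) and (460,265). Next I slide it in gently with a light grip so that it centres itself.

```bash
python3 - <<'E'
from h import *
for x in(-.02,-.01,0,.01,.02,.03):
    g=env.movel(T(x,0,.0439),.03,guard=7);print(g,hs())
    if g:break
E
```

```text
True (9.325, array([-29.2,   0.1,  43.6]), array([-0.6,  0.1,  5. ]))
```

```bash
python3 - <<'E'
from h import *
env.movel(T(-.029,0,.0443),.01);print(hs())
for x in(-.02,-.01,0,.01,.02,.03):
    g=env.movel(T(x,0,.0443),.02,guard=8);print(g,hs())
    if g:break
E
```

```text
(9.6, array([-29.2,   0. ,  44. ]), array([ 0.4, -0.1, -0.5]))
False (10.2, array([-20.1,   0. ,  44.2]), array([-0.3, -0. , -1.9]))
False (10.85, array([-10.3,  -0.3,  44.1]), array([-4. , -4.2, -0.2]))
True (11.15, array([-8.3, -0.9, 43.8]), array([-1.1, -2.7,  3.1]))
```

Contact on the left flare: the force is toward -y. I'll shift right by feel.

```bash
python3 - <<'E'
from h import *
y=-.0025
env.movel(T(-.010,y,.0444),.02);print(hs())
for x in np.arange(-.006,.031,.004):
    g=env.movel(T(x,y,.0444),.02,guard=8);c=hs();print(g,c)
    if g:break
    y+=np.clip(c[2][1]*.0003,-.001,.001)*(abs(c[2][1])>1)
E
```

```text
(11.4167, array([-10. ,  -2.4,  44.4]), array([-0.1, -0.4, -2.3]))
False (11.7667, array([-5.9, -2.5, 44.3]), array([ 0.6, -0.2, -1. ]))
False (12.1167, array([-1.9, -2.5, 44.4]), array([-0.7,  0.1, -1.1]))
False (12.4667, array([ 2.1, -2.5, 44.4]), array([ 0.4, -0.6, -1.1]))
False (12.8167, array([ 6.1, -2.5, 44.4]), array([ 0.1,  0.1, -1.4]))
False (13.1667, array([10.1, -2.5, 44.4]), array([-0.6, -0.2, -1.1]))
False (13.5167, array([14. , -2.5, 44.4]), array([ 0.6, -0.4, -1.5]))
False (13.8667, array([18.1, -2.5, 44.4]), array([ 0. , -0.4, -1.7]))
False (14.2167, array([22.1, -2.5, 44.4]), array([-0.8,  0.9, -0.4]))
False (14.5667, array([26.1, -2.5, 44.4]), array([ 0.5,  0.3, -2.2]))
False (14.9167, array([30.1, -2.5, 44.4]), array([-0.4, -0.6, -1. ]))
```

Free between the rails. I'll firm up the grip and push on past the catches, logging the force.

```bash
cat > push.py <<'E'
from h import *
import sys
def push(x0,x1,step,y,z=.0442,lim=14,v=.02,g=7):
    for x in np.arange(x0,x1+1e-6,step):
        t=env.movel(T(x,y,z),v,guard=g);c=hs();print(t,c[0],c[1],c[2])
        if t or abs(c[2][0])>lim or abs(c[2][1])>6: print('STOP');break
        if abs(c[2][1])>1.5: y+=np.clip(c[2][1]*.0002,-.0005,.0005)
E
python3 - <<'E'
from push import *
env.close_gripper(60);print(hs(),monitor.sense()['finger_gap'])
push(.034,.090,.004,-.0025)
E
```

```text
(15.1333, array([29.9, -2.5, 44.4]), array([ 0.3, -0.1, -1.1])) 0.6475843183691055
False 15.4833 [34.2 -2.5 44.2] [ 0.2 -0.1 -0.7]
False 15.8333 [38.2 -2.5 44.2] [-0.  -0.6 -1.2]
False 16.1833 [42.2 -2.5 44.2] [ 0.  -0.6 -0.6]
False 16.5333 [46.2 -2.5 44.2] [-0.4 -0.3 -0.4]
False 16.8833 [50.1 -2.5 44.2] [ 0.2 -0.8  1. ]
True 17.1083 [52.3 -2.5 44.2] [1.  0.2 4.8]
STOP
```

```bash
python3 - <<'E'
from push import *
print(hs())
push(.052,.062,.002,-.0025,z=.0444,v=.015,g=10)
E
```

```text
(17.1083, array([52.3, -2.5, 44.2]), array([1. , 0.2, 4.8]))
False 17.3583 [51.8 -2.5 44.3] [-0.9  0.2  1.8]
False 17.6417 [53.  -2.4 44.3] [-5.5 -1.   5.6]
False 17.925 [54.8 -2.4 44.3] [-6.5  0.3  5.4]
False 18.2083 [56.7 -2.3 44.3] [-6.2 -0.3  5.7]
False 18.4917 [58.7 -2.3 44.3] [-7.1 -1.   6. ]
False 18.775 [60.7 -2.3 44.3] [-6.9 -0.3  7.1]
```

```bash
python3 - <<'E'
from push import *
push(.0635,.096,.0025,-.0025,z=.0446,v=.018,g=10)
E
```

```text
False 19.025 [62.3 -2.3 44.3] [-6.1 -0.2  4. ]
False 19.3167 [64.8 -2.4 44.4] [-6.8 -0.4  3.7]
False 19.6083 [67.3 -2.4 44.3] [-5.6 -0.6  4. ]
False 19.9 [69.8 -2.3 44.3] [-6.5 -0.9  4.3]
False 20.1917 [72.3 -2.3 44.4] [-7.5 -0.3  4.1]
False 20.4833 [74.9 -2.3 44.3] [-6.1 -0.2  3.9]
False 20.775 [77.4 -2.3 44.3] [-4.9  0.6  3.5]
False 21.0667 [80.1 -2.3 44.4] [-5.3 -0.1  2.8]
False 21.3583 [82.9 -2.4 44.3] [-4.2 -1.   1.2]
False 21.65 [86.1 -2.5 44.4] [-0.8 -0.2 -1.4]
False 21.9417 [88.8 -2.5 44.5] [-0.4 -0.6 -2.8]
False 22.2333 [91.3 -2.5 44.7] [ 0.4 -0.3 -2.8]
False 22.525 [93.9 -2.5 44.7] [ 0.8 -0.7 -1.9]
False 22.8167 [96.3 -2.5 44.7] [ 1.5 -0.3 -2.5]
```

```bash
python3 - <<'E'
from push import *
push(.0975,.108,.001,-.0025,z=.0444,v=.012,lim=9.3,g=6)
E
```

```text
False 23.0917 [97.4 -2.5 44.4] [-1.7  0.5  0.2]
False 23.3417 [98.2 -2.5 44.4] [-4.7 -0.3  2.6]
False 23.5917 [99.2 -2.5 44.4] [-4.9 -1.1  2.4]
False 23.8417 [99.9 -2.5 44.3] [-6.5 -0.   4. ]
False 24.0917 [100.7  -2.4  44.4] [-7.5 -0.9  4.8]
False 24.3417 [101.5  -2.5  44.4] [-9.  -0.2  5.1]
False 24.5917 [102.3  -2.5  44.4] [-9.6 -0.7  5.9]
STOP
```

```bash
python3 - <<'E'
from push import *
push(.1040,.1065,.0007,-.0025,z=.0444,v=.01,lim=12,g=5)
f=eyes.grab_frame('wrist');cv2.imwrite('pics/w4.png',f['frame'][:,:,::-1])
E
```

```text
False 24.8417 [102.6  -2.5  44.4] [-10.8  -0.6   6.2]
False 25.0917 [103.1  -2.4  44.4] [-11.5  -0.8   7.4]
False 25.3417 [103.6  -2.4  44.4] [-12.8  -0.4   8.1]
STOP
```

View pics/w4.png

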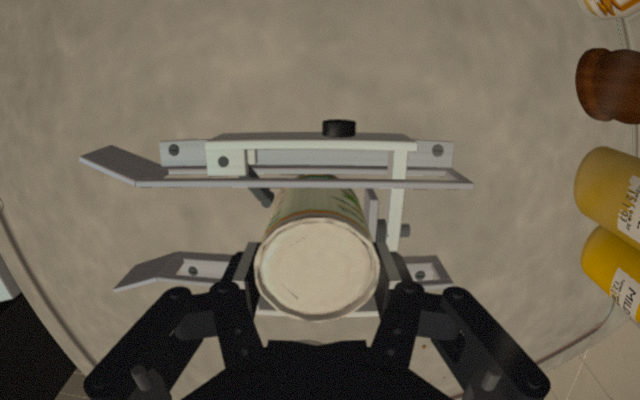

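The left catch is visible behind the tin at (262,195), which suggests it has snapped shut. I'll confirm by backing off gently, where the catches should block.

```bash
python3 - <<'E'
from push import *
push(.1035,.096,-.001,-.0025,z=.0444,v=.012,lim=99,g=6) if 0 else None
for x in np.arange(.1035,.0955,-.001):
    t=env.movel(T(x,-.0025,.0444),.012,guard=6);c=hs();print(t,c[0],c[1],c[2])
    if c[2][0]>4: print('blocked');break
E
```

```text
False 25.7 [102.2  -2.5  44.4] [-11.   -1.2   4.2]
False 25.95 [101.7  -2.5  44.4] [-7.9 -0.9  4.3]
False 26.2 [101.5  -2.5  44.4] [-3.2 -0.1  0.7]
False 26.45 [101.1  -2.5  44.4] [ 2.1 -1.1 -3.4]
False 26.7 [100.8  -2.7  44.6] [ 6.1  0.3 -5.5]
blocked
```

The catches block the return. I'll unload, release and retreat straight up.

```bash
python3 - <<'E'
from push import *
env.movel(T(.101,-.0025,.0444),.01);print(hs())
env.release();print(hs(),monitor.sense()['finger_gap'])
env.movel(T(.101,-.0025,.20),.12)
env.hold(.3);print(hs())
env.movel(T(.03,0,.26),.2)
for n in('wrist','top'):
    f=eyes.grab_frame(n);cv2.imwrite(f'pics/end_{n}.png',f['frame'][:,:,::-1])
    if n=='wrist': np.savez('wend',mtx=f['mtx'],view=f['view'])
a=cv2.imread('pics/end_wrist.png')[60:300,200:500]
cv2.imwrite('pics/end_c.png',cv2.resize(a,(750,600),interpolation=cv2.INTER_CUBIC))
print(monitor.sense()['clock'])
E
```

```text
(27.0, array([101.1,  -2.6,  44.6]), array([ 0.2, -0.8,  0.1]))
(27.4083, array([101. ,  -2.5,  44.4]), array([-0.3,  0.2, -0.4])) 1.0011610254631778
(29.1583, array([100.9,  -2.5, 199.8]), array([ 0.1,  0.4, -1. ]))
29.875
```

View pics/end_c.png

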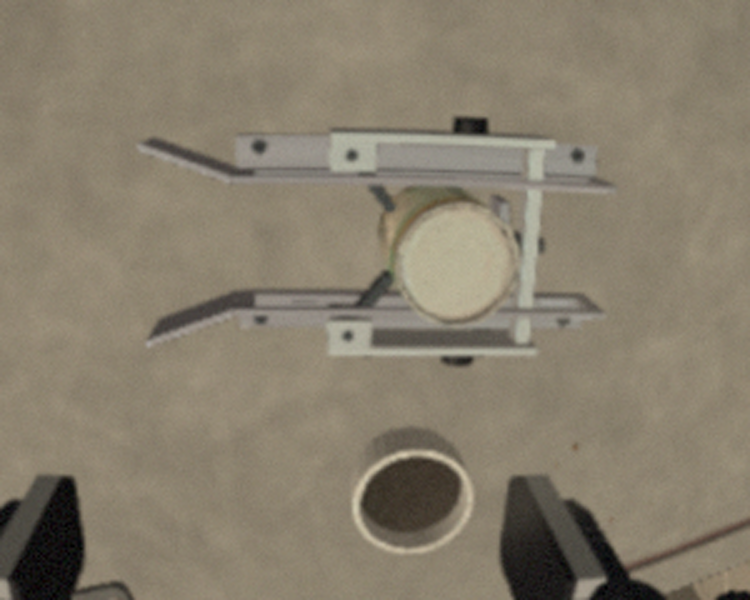

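The picture shows both catches shut behind the upright tin, at crop (383,197) and (377,288), with the stop plate bearing on its far side at (500,205). The ramekin looks undisturbed.

```bash
python3 -c "
from h import *
print(job.hand_in(),monitor.sense()['clock'])"
```

```text
the job is handed in; nothing more can be done
the job is handed in; nothing more can be done
```

The tin is locked in the holder and released, and the job is handed in. The robot's clock read about 30 s just before that, against the 48 s limit.

**What I did:** I gripped the pale labelled tin, stood it in the mouth and slid it in between the rails. It touched the left flare at about 4 N, so I moved 2.5 mm to the right. Passing the catches took about 7 N, and I pressed the tin against the stop plate to about 13 N along the rails, as felt at the wrist.

**Last checks:**
- **Hold:** pulling back gently, the tin was blocked at about 6 N, so the catches had snapped shut. I eased the force to near zero before letting go.
- **Picture after release:** the tin is upright with both catches shut behind it and the stop plate against it. The ramekin looks where it was. I did not check the timer again; the arm passed well above it.

**What disagreed or failed:**
- **Holder position:** the top and wrist views differed by about 5 mm along the rails and 2 mm across. I settled the crosswise position by feel.
- **Catch setting:** it came out between 6.5 and 12 mm nearer than the middle setting, depending on the measurement. I relied on the forces instead.
- **Early stops:** the force guard stopped the slide three times: on the worktop, at the left flare, and where the tin met the catches. I corrected height or sideways position each time, and also loosened the guard at the catches.

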